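# Open the board tester's hold-down gate and hold it wide

### The arm

A 6-joint arm with a two-finger parallel gripper is mounted at the origin on the work surface. World frame = base frame: x ahead of the robot, y to its left, z up, the work surface at z = 0. Lengths are in mm, angles in degrees, forces in N, time in s.
With the tool pointing down it reaches from about 300 to 850 mm from the base axis. Payload 4.2 kg.
Tool frame: the origin (TCP) lies at the very end of the fingers, on their centre line; the grasp point (between the pads) lies 19 mm behind it (env.grasp_offset is the distance from the TCP to the grasp point, in mm); z points along the fingers, y is the line along which they close (so a half turn about z gives the same grasp; the last joint's range is limited). The gripper opens to 91 mm and grips with 3 to 60 N. Pads are 32 mm wide; open, the fingers measure 118 mm over their backs; the gripper's body (76 mm by 178 mm) begins 60 mm behind the grasp point.
Start: joints at [67.609, 18.312, 89.639, -0, 72.044, -1.146], TCP at [208.361, 535.937, 213.976] pointing down, gripper open.
Joint ranges: [-177.97, 177.97], [-48.28, 115.42], [12.27, 149.76], [-77.06, 257.06], [2.81, 150.46], [-146.56, 146.56]. Speed limits (degrees/s): [147.25, 147.25, 180, 180, 180, 180].

### API

Orientations are given as [roll, pitch, yaw] about the fixed x, y, z axes, in that order (R = Rz(yaw) Ry(pitch) Rx(roll)).
In Python, from workcell import env gives the robot as it stands. The module is installed in compiled form; this text tells all that it offers.
- The arm moves only by the tool send_rows, never from a script. Its argument "motion" is a list of rows, each an object of numbers: "tx", "ty", "tz": the shift along the tool's x, y, z in units of 500 mm (1.0 is 500 mm); "rx", "ry", "rz": the turn, a rotation vector about the tool's x, y, z in units of 30 degrees (1.0 is 30 degrees); "gripper": the closure, from -1 (fully open) to 1 (shut). In form: [{"tx": .., "ty": .., "tz": .., "rx": .., "ry": .., "rz": .., "gripper": ..}, ...]. A call has 1 to 12 rows; each row shifts and turns the commanded pose from where the row before left it, along the tool's axes as they then stand; what a row does not reach is not made up. A row lasts 1/8 s, in which the tool goes at most 62.5 mm and 10.7 degrees, less where a joint would pass 70% of its speed; a pose out of reach is approached as far as the arm can. A call with a number of a shift or a turn outside -1 to 1 is refused whole. A call with a gripper value outside its range is refused whole. The fingers move at their own pace and stop on an object; "grip_force" is the grip in N (left out, the last holds). Time passes only in rows, so rows that do not move let the fingers close. It gives the time, the measured TCP pose, the force, the opening and the grip force at its end, in the units of the state.
- env.state(): the state, without advancing time (a new reading comes with each control period).
- env.grab_frame(name): name is "side" or "top"; returns a dict with "frame" (384x512x3 uint8, red, green, blue), "vertical_fov" (degrees; the focal length in pixels is half the picture's height over the tangent of half this angle, whatever the lens; pixels are square), "cx", "cy" (the principal point, pixels), "k1" (the pictures are not rectified: a ray, as slopes to the right and down, at radius r is drawn at 1 + k1 r^2 times it, then the intrinsics apply), "rvec" (rotation vector, rad) and "tvec" (3), from world to camera coordinates, as OpenCV has them. Camera axes: x right, y down, z forward; pixel columns grow to the right and rows downward; lengths in mm; the calibration is good to about 2 mm. A picture is of the moment at which its call begins. There is no depth.
- env.job_done(): hands the job in; it is judged then, once.
The state is a dict: "time_s": time; "qpos": joint angles; "qvel": joint speeds; "effort": joint torques, N m; "ee_pos": TCP position; "ee_rot": TCP orientation; "force": force on the tool from outside, world axes, zero at the start; "torque": the same for the moment, N m; "gripper_width": finger opening in mm; "gripper_force": force on a finger pad.
Only numpy, scipy, OpenCV 4.12 (cv2) and the standard library are available. Lean on these libraries where they do the work, as an engineer would, in place of code of your own. Each camera call takes 0.05 s, during which the arm holds its last target. There are 200 camera calls.

### The job

A colleague needs both hands to lift the board out of the bench test fixture, so open its clear hold-down gate and hold it for them: first squeeze the red tab of the safety catch against its dark post until the bolt is fully drawn (it stays there), then squeeze the two yellow buttons of the gate's handle and, keeping them squeezed, swing the gate smoothly up past its half-open detent until it stands wide open, close to its stop. It falls back if let go, so finish while still holding it wide open by the squeezed buttons. Do not fling the gate or let it drop, and leave everything else on the bench as it lies.

Things in the scene. Friction and masses are not known exactly. Their poses are not given: they have to be found in the camera images.
- fixture: Board test fixture: grey box 280 x 360 x 70 mm (own x, y, z) with aluminium top, fixed to the bench, turned up to 0.3 rad. Origin: centre of underside; -x is its front (robot side), z up. Clear gate over a green board on the +y part (centre line y = +45 mm); the -y part is a deck at z = 70 mm with the safety catch in front and a screw tray behind. Steel keepers under the handle reach z = 99 mm
- gate (a joint): gate hinge, rad: 0 shut and level, 1.40 at its wide-open stop; positive lifts the front edge and handle up and back. Gate about 0.5 kg. A sprung detent resists (about 3 N more at the handle) from about 0.5 to 0.7; beyond 0.9 it swings freely, needing 1 to 2 N, and if let go drops back onto the detent at about 0.9. It cannot rise while the bolt is home or either handle button is out
- gate_hinge (a point): point on the gate's hinge axis, in the middle of the gate's width: at (100, 45, 118) mm in the fixture's frame; the axis runs along the fixture's y
- handle_grip (a point): middle of the gate's handle, between the two yellow buttons; moves with the gate. Gate shut: at (-120, 45, 130) mm in the fixture's frame, i.e. 220 mm in front of the hinge axis and 12 mm above it. A black stem 14 mm wide passes through it and ends 16 mm in front of it; the gate's front bar is 34 mm behind it
- button_left (a joint): spring button on the handle's +y side, m: 0 out, 0.008 fully in (towards the handle's middle); frees its hook from 0.006 on; spring 1 to 3 N, returns when let go. Yellow disc 22 mm across facing +y; outer face 25 mm from handle_grip when out, 17 mm when in: the handle is 50 mm wide over both buttons out, 34 mm squeezed
- button_right (a joint): the same button on the handle's -y side, facing -y: 0 out, 0.008 fully squeezed in; it frees its hook from 0.006 on. Both discs are flat and round, so they can turn between a gripper's fingers while the gate swings
- bolt_tab (a point): middle of the grip part of the safety catch's red tab, an upright plate 18 mm (fixture x) x 8 mm (fixture y), top 142 mm above the bench. Bolt home: at (-50, -109, 130) mm in the fixture's frame; slides with the bolt to the fixture's -y. The bolt's rod and guide (below z = 106 mm) run from it towards the gate; 25 mm of free space for a finger on that side
- post_grip (a point): middle of the grip part of the safety catch's fixed dark post, 20 mm (fixture x) x 10 mm (fixture y), top 142 mm above the bench: at (-50, -132.5, 130) mm in the fixture's frame, outer face at y = -137.5 mm. Tab and post together measure 32.5 mm along the fixture's y with the bolt home, 18 mm with the tab squeezed against the post
- bolt (a joint): the safety bolt, m: 0 home, 0.0145 fully drawn with the tab against the post; stiff (about 3 N), stays where it is left; the gate is free of it from about 0.009 on. It starts home or drawn by up to 3 mm
- catch_post: the safety catch's fixed part, dark steel, bolted to the deck, with the post; its origin is on the deck at (-50, 0, 70) mm in the fixture's frame
- screw_tray: small blue open tray with screws, 46 x 56 x 16 mm, lying on the deck behind the safety catch; leave it alone
- spare_module: small blue circuit module, 26 x 42 x 8 mm, lying on the fixture's top in front of the gate's -y corner, between safety catch and handle; leave it alone
- remote_black: black remote control, 175 x 48 x 18 mm, origin at the centre of its underside; leave it alone
- remote_grey: grey remote control, 190 x 50 x 18 mm, origin at the centre of its underside; leave it alone
- phone: black telephone, 150 x 72 x 9 mm, origin at the centre of its underside; leave it alone
- solder_reel: aluminium solder reel, 60 mm across, 44 mm high, origin at the centre of its underside; leave it alone
- screwdriver: orange screwdriver, 180 mm long, lying; leave it alone
- multimeter: yellow multimeter, 150 x 78 x 34 mm, origin at the centre of its underside; leave it alone

How it is judged (in metres and radians):
On the way, in this order (a step that is already met when the one before it is completed fails the run):
1. the safety catch is squeezed: its bolt is drawn (12 mm or more) with a finger on its post, the gate still shut (value of joint bolt above 0.012 m and contact force between the fingers and catch_post above 0.5 N and value of joint gate below 0.05 rad), for 0.1 s.
2. both handle buttons are squeezed (6 mm or more) by the fingers, the gate still down and the bolt still drawn (value of joint each of button_left, button_right above 0.006 m and value of joint gate below 0.1 rad and value of joint bolt above 0.011 m), for 0.1 s.
3. the gate is swung up past its detent (0.9 rad or more) (value of joint gate above 0.9 rad), for 0.05 s.
At the end, for the whole second after the job is handed in: the gate is held still at 1.2 rad or more by fingers that squeeze both handle buttons (5 mm or more in, 1 N or more each), with the safety bolt still drawn (11 mm or more) (value of joint gate above 1.2 rad and velocity of joint gate between -0.1 and 0.1 rad/s and value of joint each of button_left, button_right above 0.005 m and contact force between the fingers and button_left above 1 N and contact force between the fingers and button_right above 1 N and value of joint bolt above 0.011 m); the arm keeps its last pose, push and grip.
It fails at once if the gate is flung or let drop (it turns faster than 2.5 rad/s) (velocity of joint gate above 2.5 rad/s or velocity of joint gate below -2.5 rad/s).
It fails at once if something else on the bench is moved (by more than 20 mm) (distance of any of screw_tray, remote_black, remote_grey, phone, solder_reel, screwdriver, multimeter, spare_module from where it was at the start of the episode above 0.02 m).
It also fails if it takes over 48 s, if anything falls off the work surface, if the arm or the gripper's body presses on something with over 40 N, if the wrist force passes 120 N, or if a joint passes its speed limit or range.

## Working session

There is one attempt and no reset: what is moved stays moved. The work goes in short steps, Python scripts to look and compute and a tool call to move; the robot and the scene stay as the last step left them, time stands still between calls to the robot, and variables do not carry over. Pictures are saved under pics/ and viewed, at most 10 in all, crops included, and the job is handed in when it is done.

Besides the shell and the picture viewer there is one more tool, called after "Emit:" as a command line: name --argument value ..., lists and objects as JSON in quotes. send_rows: Moves the arm, as the interface text tells. Shifts and turns lie within -1 to 1; 1 stands for 500 mm of shift or 30 degrees of turn. Its arguments: {"type":"object","properties":{"motion":{"type":"array"},"grip_force":{"type":"number"}},"required":["motion"]}

```bash
mkdir -p pics; cat > h.py <<'E'
import numpy as np, cv2
from workcell import env
from scipy.spatial.transform import Rotation as R
def grab(n):
    d=env.grab_frame(n); f=d["frame"].shape[0]/2/np.tan(np.radians(d["vertical_fov"])/2)
    d["f"]=f; d["Rm"]=cv2.Rodrigues(np.array(d["rvec"],float))[0]; d["t"]=np.array(d["tvec"],float).ravel(); return d
def proj(d,P):
    c=np.atleast_2d(P)@d["Rm"].T+d["t"]; s=c[:,:2]/c[:,2:]; r2=(s**2).sum(1,keepdims=True)
    return s*(1+d["k1"]*r2)*d["f"]+[d["cx"],d["cy"]]
def save(d,fn,crop=None,k=1):
    im=d["frame"][...,::-1]
    if crop: x0,y0,x1,y1=crop; im=im[y0:y1,x0:x1]
    cv2.imwrite("pics/"+fn,cv2.resize(im,None,fx=k,fy=k,interpolation=cv2.INTER_CUBIC))
def fix(p,P): # p: x,y,yaw ; P fixture -> world
    P=np.atleast_2d(P).astype(float); c,s=np.cos(p[2]),np.sin(p[2])
    return np.c_[p[0]+c*P[:,0]-s*P[:,1],p[1]+s*P[:,0]+c*P[:,1],P[:,2]]
E
python3 - <<'E'
from h import *
import pickle
for n in("side","top"):
    d=grab(n); save(d,n+"0.png",k=1.5); pickle.dump(d,open(n+".pkl","wb"))
    print(n,d["f"],d["cx"],d["cy"],d["k1"],-d["Rm"].T@d["t"],d["Rm"][2])
print(env.state())
E
```

```text
side 403.1015162044835 256.6335315420155 188.6096195213714 0.004531747826798356 [ -56.6181221  -509.34600456  939.8770749 ] [ 0.48769014  0.45644163 -0.74419041]
top 349.13778671226885 251.82831546443498 188.51216391181973 -0.060969796464798234 [ 269.99627745    2.0907238  1066.80695859] [ 0.2358608  -0.03033219 -0.97131336]
{'time_s': 0.1, 'qpos': array([ 6.76099880e+01,  1.83469762e+01,  8.97000921e+01, -1.48178832e-03,
        7.20447942e+01, -1.14475015e+00]), 'qvel': array([-0.01347079, -0.11212875, -0.16825649,  0.03469009, -0.02618771,
        0.02166307]), 'effort': array([-9.35715507e-04, -4.13332808e+01, -2.32508075e+01,  7.28154019e-02,
        4.21057118e-02, -4.00549072e-05]), 'ee_pos': array([208.17677442, 535.49396744, 213.20982789]), 'ee_rot': array([-1.79908128e+02, -4.26652586e-04,  1.58755196e+02]), 'force': array([-0.32991172, -0.5985771 , -0.02447112]), 'torque': array([0.01507992, 0.00292605, 0.01068869]), 'gripper_force': 0.0, 'gripper_width': 91.08253727637633}
```

View pics/top0.png

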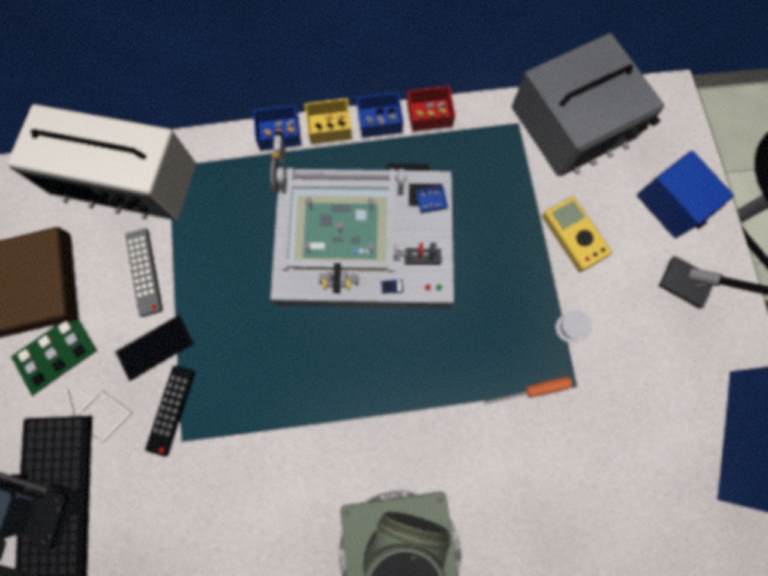

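View pics/side0.png

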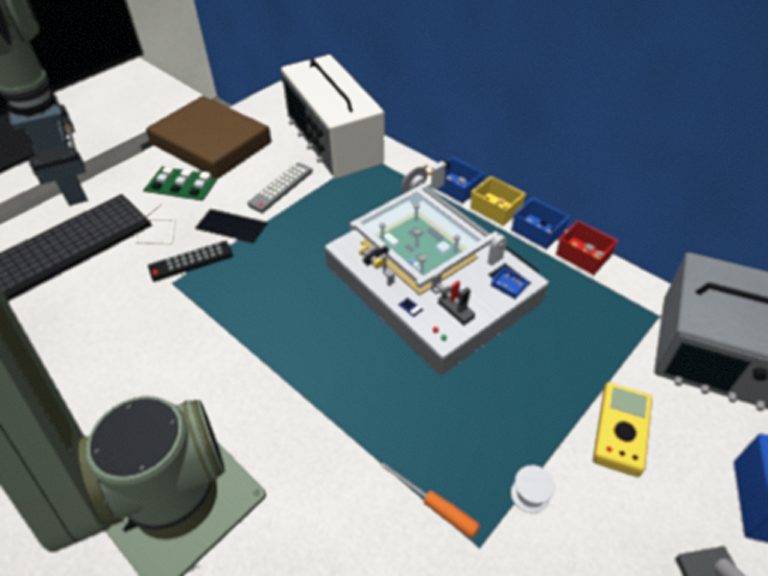

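The top view shows the fixture with its corners near (272,300), (453,303) and (451,171) at 1.5x. The handle is at (338,278), the red tab at (421,250), the module at (391,286) and the tray at (430,197). The side view shows the same layout with nothing above the fixture. I'll enlarge both.

```bash
python3 - <<'E'
from h import *
import pickle
a=pickle.load(open("top.pkl","rb")); b=pickle.load(open("side.pkl","rb"))
save(a,"top1.png",(172,100,312,210),5); save(b,"side1.png",(210,120,370,250),5)
E
```

```text
(no output)
```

View pics/top1.png

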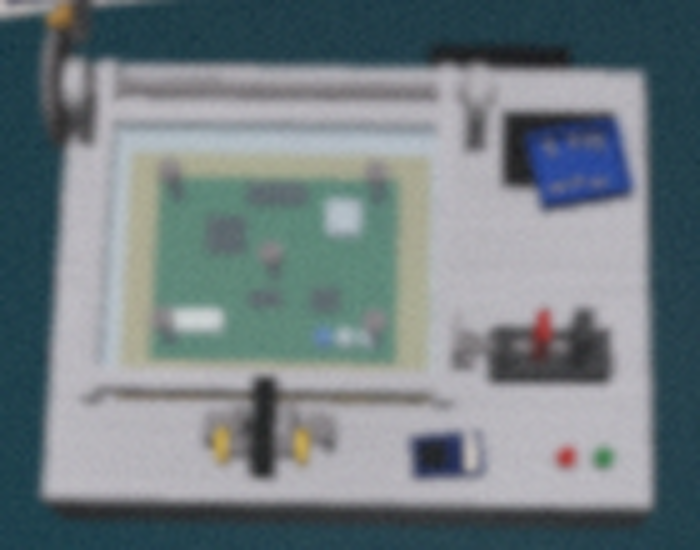

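View pics/side1.png

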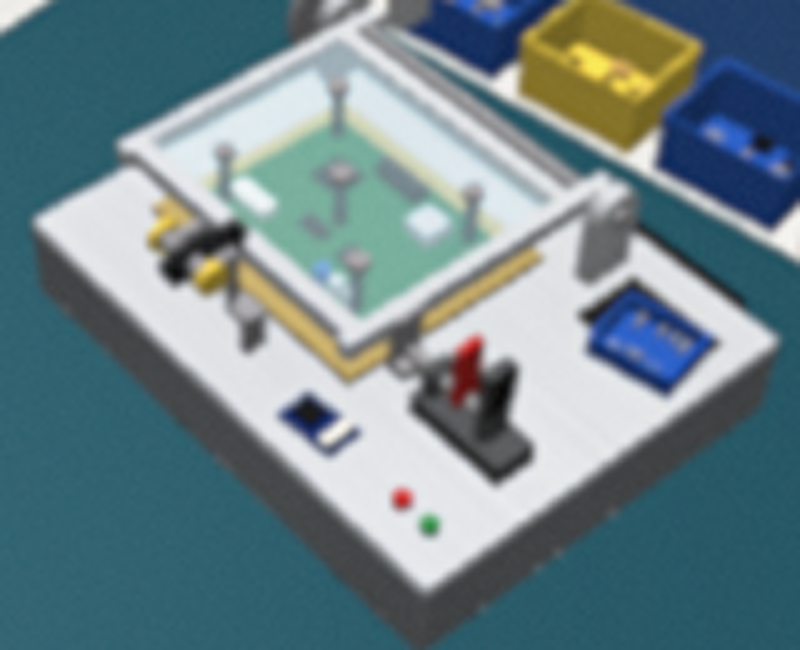

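Top crop: fixture corners at (43,498), (652,507) and (645,70), buttons at (222,443) and (302,445), tab top near (543,315), post top near (582,315). Side crop: corners at (33,222), (426,592) and (778,342), buttons at (162,232) and (212,274), tab top at (471,342), post top at (502,366).

```bash
cat > fit.py <<'E'
from h import *
import pickle
from scipy.optimize import least_squares
a=pickle.load(open("top.pkl","rb")); b=pickle.load(open("side.pkl","rb"))
F=[[-140,180,70],[-140,-180,70],[140,-180,70],[-120,45,130],[-50,-132.5,142]]
pa=np.array([[43,498],[652,507],[645,70],[262,444],[583,315]])/5+[172,100]
pb=np.array([[33,222],[426,592],[778,342],[187,252],[502,366]])/5+[210,120]
r=lambda p:np.r_[(proj(a,fix(p,F))-pa).ravel(),(proj(b,fix(p,F))-pb).ravel()]
s=least_squares(r,[500,0,0],x_scale=[100,100,.1],loss="soft_l1"); p=s.x
print(p,np.degrees(p[2])); print(r(p).reshape(2,-1,2).round(1))
np.save("p.npy",p)
for n,P in dict(grip=[-120,45,130],hinge=[100,45,118],tab=[-50,-109,130],post=[-50,-132.5,130],tray=[60,-120,70]).items(): print(n,fix(p,P)[0].round(1))
T=[-50,-109,142]; print("tab px top/side crop",(proj(a,fix(p,T))-[172,100])*5,(proj(b,fix(p,T))-[210,120])*5)
E
python3 fit.py
```

```text
[ 6.18109463e+02 -1.32786615e+01 -1.52332993e-01] -8.728037564386907
[[[-1.4  0.1]
  [ 0.1  0.5]
  [-0.1 -0.2]
  [-0.5  0.2]
  [-0.1  1.6]]

 [[-0.2 -0.7]
  [ 0.7  0.2]
  [ 1.8 -0.6]
  [ 0.7  0.9]
  [ 0.2  0.1]]]
grip [506.3  49.4 130. ]
hinge [723.8  16.  118. ]
tab [ 552.1 -113.4  130. ]
post [ 548.6 -136.7  130. ]
tray [ 659.2 -141.    70. ]
tab px top/side crop [[539.98342184 322.41211423]] [[471.95142572 340.64385387]]
```

```bash
cat >> h.py <<'E'
p=np.load("p.npy")
def to(target,tilt=0,eul=None,pos=None):
    """remaining shift (units) in tool frame, and turn, to fixture target (x,y,z TCP), tool down tilted outward by tilt deg"""
    s=env.state(); pos=s["ee_pos"] if pos is None else np.array(pos); eul=s["ee_rot"] if eul is None else eul
    Rc=R.from_euler("xyz",eul,degrees=True)
    ax=np.array([-np.sin(p[2]),np.cos(p[2]),0])
    Rt=R.from_rotvec(-np.radians(tilt)*ax)*R.from_euler("xyz",[180,0,180+np.degrees(p[2])],degrees=True)
    w=fix(p,target)[0]-pos
    print("world d",w.round(1),"cur units",(Rc.inv().apply(w)/500).round(4),"after-turn units",(Rt.inv().apply(w)/500).round(4),"turn units",(np.degrees((Rc.inv()*Rt).as_rotvec())/30).round(4))
E
python3 - <<'E'
from h import *
to([-50,-128.5,200],pos=[208.361,535.937,213.976],eul=[180,0,158.755])
E
```

```text
world d [ 340.8 -668.6  -14. ] cur units [-1.1199 -0.9994  0.028 ] after-turn units [-0.8767 -1.2184  0.028 ] turn units [ 0.      0.     -0.4172]
```

Emit:
send_rows --motion '[{"rz": -0.2086, "gripper": -0.275}, {"rz": -0.2086, "gripper": -0.275}, {"tx": -0.0626, "ty": -0.087, "tz": 0.002, "gripper": -0.275}, {"tx": -0.0626, "ty": -0.087, "tz": 0.002, "gripper": -0.275}, {"tx": -0.0626, "ty": -0.087, "tz": 0.002, "gripper": -0.275}, {"tx": -0.0626, "ty": -0.087, "tz": 0.002, "gripper": -0.275}, {"tx": -0.0626, "ty": -0.087, "tz": 0.002, "gripper": -0.275}, {"tx": -0.0626, "ty": -0.087, "tz": 0.002, "gripper": -0.275}, {"tx": -0.0626, "ty": -0.087, "tz": 0.002, "gripper": -0.275}, {"tx": -0.0626, "ty": -0.087, "tz": 0.002, "gripper": -0.275}, {"tx": -0.0626, "ty": -0.087, "tz": 0.002, "gripper": -0.275}, {"tx": -0.0626, "ty": -0.087, "tz": 0.002, "gripper": -0.275}]' --grip_force 15

```text
invalid input at $.motion[0]: expected keys tx, ty, tz, rx, ry, rz, gripper
```

Emit:
send_rows --motion '[{"tx": -0.0626, "ty": -0.087, "tz": 0.002, "gripper": -0.275}, {"tx": -0.0626, "ty": -0.087, "tz": 0.002, "gripper": -0.275}, {"tx": -0.0626, "ty": -0.087, "tz": 0.002, "gripper": -0.275}, {"tx": -0.0626, "ty": -0.087, "tz": 0.002, "gripper": -0.275}, {"gripper": -0.275}, {"gripper": -0.275}]'

```text
invalid input at $.motion[0]: expected keys tx, ty, tz, rx, ry, rz, gripper
```

```bash
python3 - <<'E'
from h import *
to([-50,-128.5,200])
d=grab("top"); save(d,"top2.png",(210,110,330,220),5)
s=env.state(); print(s["qpos"],s["time_s"],s["gripper_width"],s["ee_pos"])
E
```

```text
world d [ 341.  -668.2  -13.2] cur units [-1.1199 -0.9984  0.028 ] after-turn units [-0.8769 -1.2174  0.0264] turn units [-3.000e-03 -3.000e-04 -4.172e-01]
[ 6.76102397e+01  1.83432884e+01  8.96895839e+01 -1.54959893e-03
  7.20450800e+01 -1.14654406e+00] 0.15 91.25949656820106 [208.20648941 535.57173001 213.31800213]
```

View pics/top2.png

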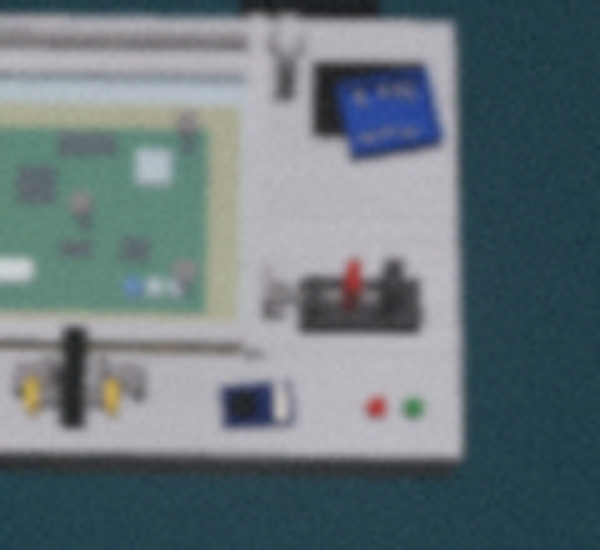

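All keys are required in each row, so nothing moved. The view is unchanged: tab top near (354,262), post near (393,262). I'll resend with every key.

Emit:
send_rows --motion '[{"tx": 0, "ty": 0, "tz": 0, "rx": 0, "ry": 0, "rz": -0.2086, "gripper": -0.275}, {"tx": 0, "ty": 0, "tz": 0, "rx": 0, "ry": 0, "rz": -0.2086, "gripper": -0.275}, {"tx": -0.0626, "ty": -0.087, "tz": 0.002, "rx": 0, "ry": 0, "rz": 0, "gripper": -0.275}, {"tx": -0.0626, "ty": -0.087, "tz": 0.002, "rx": 0, "ry": 0, "rz": 0, "gripper": -0.275}, {"tx": -0.0626, "ty": -0.087, "tz": 0.002, "rx": 0, "ry": 0, "rz": 0, "gripper": -0.275}, {"tx": -0.0626, "ty": -0.087, "tz": 0.002, "rx": 0, "ry": 0, "rz": 0, "gripper": -0.275}, {"tx": -0.0626, "ty": -0.087, "tz": 0.002, "rx": 0, "ry": 0, "rz": 0, "gripper": -0.275}, {"tx": -0.0626, "ty": -0.087, "tz": 0.002, "rx": 0, "ry": 0, "rz": 0, "gripper": -0.275}, {"tx": -0.0626, "ty": -0.087, "tz": 0.002, "rx": 0, "ry": 0, "rz": 0, "gripper": -0.275}, {"tx": -0.0626, "ty": -0.087, "tz": 0.002, "rx": 0, "ry": 0, "rz": 0, "gripper": -0.275}, {"tx": -0.0626, "ty": -0.087, "tz": 0.002, "rx": 0, "ry": 0, "rz": 0, "gripper": -0.275}, {"tx": -0.0626, "ty": -0.087, "tz": 0.002, "rx": 0, "ry": 0, "rz": 0, "gripper": -0.275}]' --grip_force 15

```text
time_s: 1.65
ee_pos: [452.2, 56.8, 203.9]
ee_rot: [180.0, 0.0, 171.3]
force: [0.3, 1.2, 0.7]
gripper_width: 58.3
gripper_force: 0.0
```

Emit:
send_rows --motion '[{"tx": -0.0626, "ty": -0.087, "tz": 0.002, "rx": 0, "ry": 0, "rz": 0, "gripper": -0.275}, {"tx": -0.0626, "ty": -0.087, "tz": 0.002, "rx": 0, "ry": 0, "rz": 0, "gripper": -0.275}, {"tx": -0.0626, "ty": -0.087, "tz": 0.002, "rx": 0, "ry": 0, "rz": 0, "gripper": -0.275}, {"tx": -0.0626, "ty": -0.087, "tz": 0.002, "rx": 0, "ry": 0, "rz": 0, "gripper": -0.275}, {"tx": 0, "ty": 0, "tz": 0, "rx": 0, "ry": 0, "rz": 0, "gripper": -0.275}, {"tx": 0, "ty": 0, "tz": 0, "rx": 0, "ry": 0, "rz": 0, "gripper": -0.275}]'

```text
time_s: 2.4
ee_pos: [548.4, -132.2, 199.4]
ee_rot: [180.0, -0.1, 171.2]
force: [-0.4, -0.7, 1.0]
gripper_width: 58.1
gripper_force: 0.0
```

```bash
python3 - <<'E'
from h import *
to([-50,-128.5,112])
d=grab("side"); save(d,"side2.png",(240,130,360,230),6)
s=env.state(); print(s["qpos"],s["time_s"],s["gripper_width"],s["ee_pos"],s["ee_rot"])
E
```

```text
world d [  0.8  -0.5 -87.4] cur units [-0.0019 -0.0009  0.1748] after-turn units [-0.0016 -0.0008  0.1748] turn units [ 0.0014 -0.003  -0.0011]
[-1.46861608e+01  1.78937913e+01  9.23822605e+01  3.06747234e-02
  6.97961881e+01 -9.59919154e+01] 2.45 58.06116192845116 [ 548.3738365  -131.65887246  199.66444745] [ 1.79963842e+02 -6.88441122e-02  1.71295164e+02]
```

View pics/side2.png

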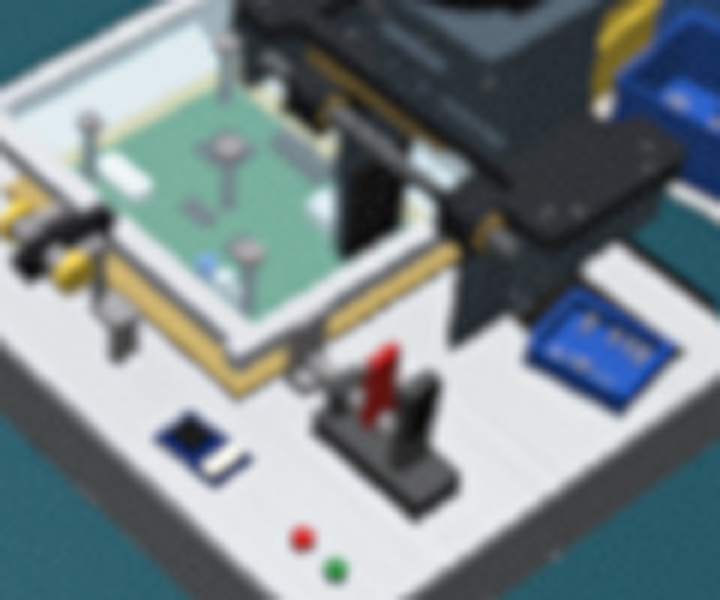

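The side view shows both fingertips, at (365,250) and (480,330), above the tab (380,350) and post (420,380), and the way down is clear. I'll descend and squeeze.

Emit:
send_rows --motion '[{"tx": 0, "ty": 0, "tz": 0.04, "rx": 0, "ry": 0, "rz": 0, "gripper": -0.275}, {"tx": 0, "ty": 0, "tz": 0.04, "rx": 0, "ry": 0, "rz": 0, "gripper": -0.275}, {"tx": 0, "ty": 0, "tz": 0.025, "rx": 0, "ry": 0, "rz": 0, "gripper": -0.275}, {"tx": 0, "ty": 0, "tz": 0.025, "rx": 0, "ry": 0, "rz": 0, "gripper": -0.275}, {"tx": 0, "ty": 0, "tz": 0.024, "rx": 0, "ry": 0, "rz": 0, "gripper": -0.275}, {"tx": 0, "ty": 0, "tz": 0.02, "rx": 0, "ry": 0, "rz": 0, "gripper": -0.275}, {"tx": 0, "ty": 0, "tz": 0, "rx": 0, "ry": 0, "rz": 0, "gripper": -0.275}]'

```text
time_s: 3.32
ee_pos: [548.6, -132.4, 112.1]
ee_rot: [180.0, -0.1, 171.3]
force: [0.2, -0.9, -0.2]
gripper_width: 58.2
gripper_force: 0.0
```

Emit:
send_rows --motion '[{"tx": 0, "ty": 0, "tz": 0, "rx": 0, "ry": 0, "rz": 0, "gripper": 1}, {"tx": 0, "ty": 0, "tz": 0, "rx": 0, "ry": 0, "rz": 0, "gripper": 1}, {"tx": 0, "ty": 0, "tz": 0, "rx": 0, "ry": 0, "rz": 0, "gripper": 1}, {"tx": 0, "ty": 0, "tz": 0, "rx": 0, "ry": 0, "rz": 0, "gripper": 1}, {"tx": 0, "ty": 0, "tz": 0, "rx": 0, "ry": 0, "rz": 0, "gripper": 1}, {"tx": 0, "ty": 0, "tz": 0, "rx": 0, "ry": 0, "rz": 0, "gripper": 1}, {"tx": 0, "ty": 0, "tz": 0, "rx": 0, "ry": 0, "rz": 0, "gripper": 1}, {"tx": 0, "ty": 0, "tz": 0, "rx": 0, "ry": 0, "rz": 0, "gripper": 1}]'

```text
time_s: 4.32
ee_pos: [549.5, -132.5, 113.4]
ee_rot: [180.0, 0.1, 171.3]
force: [1.7, 3.3, 5.5]
gripper_width: 17.5
gripper_force: 15.0
```

Emit:
send_rows --motion '[{"tx": 0, "ty": 0, "tz": 0, "rx": 0, "ry": 0, "rz": 0, "gripper": -0.275}, {"tx": 0, "ty": 0, "tz": 0, "rx": 0, "ry": 0, "rz": 0, "gripper": -0.275}, {"tx": 0, "ty": 0, "tz": 0, "rx": 0, "ry": 0, "rz": 0, "gripper": -0.275}, {"tx": 0, "ty": 0, "tz": -0.02, "rx": 0, "ry": 0, "rz": 0, "gripper": -0.275}, {"tx": 0, "ty": 0, "tz": -0.04, "rx": 0, "ry": 0, "rz": 0, "gripper": -0.275}, {"tx": 0, "ty": 0, "tz": -0.06, "rx": 0, "ry": 0, "rz": 0, "gripper": -0.275}, {"tx": 0, "ty": 0, "tz": -0.06, "rx": 0, "ry": 0, "rz": 0, "gripper": -0.275}, {"tx": 0.035, "ty": 0.087, "tz": 0, "rx": 0, "ry": 0, "rz": 0, "gripper": -0.45}, {"tx": 0.035, "ty": 0.087, "tz": 0, "rx": 0, "ry": 0, "rz": 0, "gripper": -0.45}, {"tx": 0.035, "ty": 0.087, "tz": 0, "rx": 0, "ry": 0, "rz": 0, "gripper": -0.45}, {"tx": 0.035, "ty": 0.086, "tz": 0, "rx": 0, "ry": 0, "rz": 0, "gripper": -0.45}, {"tx": 0, "ty": 0, "tz": 0, "rx": 0, "ry": 0, "rz": 0, "gripper": -0.45}]'

```text
time_s: 5.82
ee_pos: [505.6, 51.9, 203.8]
ee_rot: [180.0, 0.0, 171.5]
force: [-0.0, -0.6, -0.1]
gripper_width: 66.1
gripper_force: 0.0
```

```bash
python3 - <<'E'
from h import *
to([-120,45,117])
d=grab("side"); save(d,"side3.png",(215,110,345,220),6)
print(((proj(d,fix(p,[[-50,-109,142],[-50,-123.5,142],[-120,70,130],[-120,20,130],[-120,45,130]]))-[215,110])*6).round())
s=env.state(); print(s["qpos"],s["time_s"],s["gripper_width"],s["ee_pos"],s["ee_rot"])
E
```

```text
world d [  0.8  -2.5 -86.8] cur units [-0.0021 -0.0047  0.1735] after-turn units [-0.0023 -0.0046  0.1735] turn units [0.0011 0.0013 0.008 ]
[[536. 469.]
 [559. 488.]
 [166. 339.]
 [232. 398.]
 [198. 368.]]
[ 4.41508626e+00  1.27196945e+01  9.90767905e+01 -3.15331321e-02
  6.81392340e+01 -7.70053779e+01] 5.875 66.09994969254842 [506.12999079  50.44090597 203.6797913 ] [-1.79985925e+02  6.92155474e-02  1.71432198e+02]
```

View pics/side3.png

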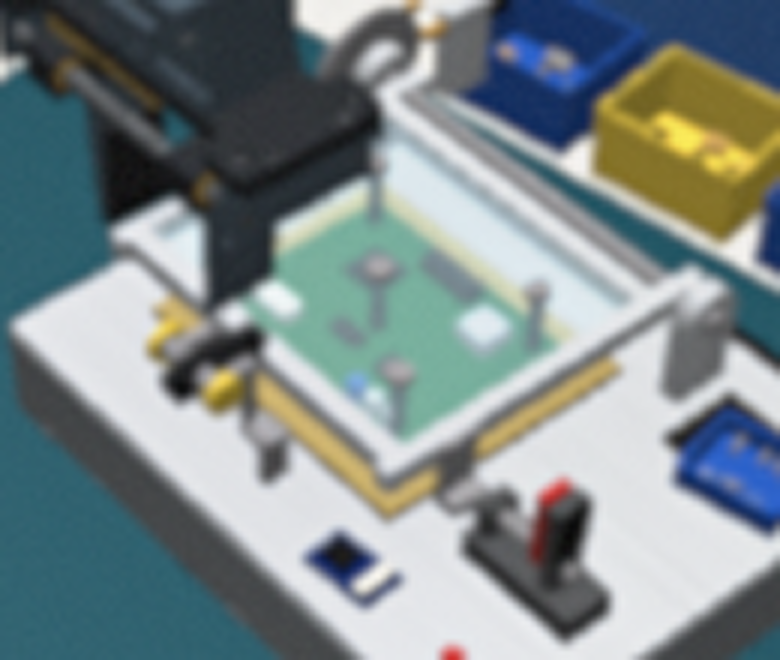

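The tab now stands against the post (550,510), so the bolt is drawn. The fingers are above the handle, whose buttons are at (165,338) and (222,388). I'll descend and squeeze the buttons.

Emit:
send_rows --motion '[{"tx": -0.002, "ty": -0.003, "tz": 0.04, "rx": 0, "ry": 0, "rz": 0, "gripper": -0.45}, {"tx": 0, "ty": 0, "tz": 0.04, "rx": 0, "ry": 0, "rz": 0, "gripper": -0.45}, {"tx": 0, "ty": 0, "tz": 0.025, "rx": 0, "ry": 0, "rz": 0, "gripper": -0.45}, {"tx": 0, "ty": 0, "tz": 0.025, "rx": 0, "ry": 0, "rz": 0, "gripper": -0.45}, {"tx": 0, "ty": 0, "tz": 0.023, "rx": 0, "ry": 0, "rz": 0, "gripper": -0.45}, {"tx": 0, "ty": 0, "tz": 0.02, "rx": 0, "ry": 0, "rz": 0, "gripper": -0.45}, {"tx": 0, "ty": 0, "tz": 0, "rx": 0, "ry": 0, "rz": 0, "gripper": -0.45}]'

```text
time_s: 6.75
ee_pos: [506.5, 47.9, 115.7]
ee_rot: [-180.0, -0.1, 171.3]
force: [-0.5, 0.3, 0.9]
gripper_width: 66.1
gripper_force: 0.0
```

Emit:
send_rows --motion '[{"tx": 0, "ty": 0, "tz": 0, "rx": 0, "ry": 0, "rz": 0, "gripper": 1}, {"tx": 0, "ty": 0, "tz": 0, "rx": 0, "ry": 0, "rz": 0, "gripper": 1}, {"tx": 0, "ty": 0, "tz": 0, "rx": 0, "ry": 0, "rz": 0, "gripper": 1}, {"tx": 0, "ty": 0, "tz": 0, "rx": 0, "ry": 0, "rz": 0, "gripper": 1}, {"tx": 0, "ty": 0, "tz": 0, "rx": 0, "ry": 0, "rz": 0, "gripper": 1}, {"tx": 0, "ty": 0, "tz": 0, "rx": 0, "ry": 0, "rz": 0, "gripper": 1}, {"tx": 0, "ty": 0, "tz": 0, "rx": 0, "ry": 0, "rz": 0, "gripper": 1}]' --grip_force 20

```text
time_s: 7.62
ee_pos: [507.6, 49.5, 116.9]
ee_rot: [179.8, 0.1, 171.2]
force: [1.6, 5.9, 0.5]
gripper_width: 33.6
gripper_force: 20.0
```

```bash
python3 - <<'E'
from h import *
to([-120,45,117]); s=env.state(); print(s["force"],s["gripper_force"],s["gripper_width"])
# swing plan: handle angle from 0 to G, tilt = 0.6*gate angle; tool stays at fixed offset grip 13 mm ahead of TCP
G0,steps=0,36
L=np.hypot(220,12); a0=np.arctan2(12,220)
def pose(g):
    h=np.array([100-L*np.cos(g+a0),118+L*np.sin(g+a0)])   # x,z
    t=0.6*g; zt=np.array([np.sin(t),-np.cos(t)])           # tool z
    return h+13*zt,t
g=np.linspace(0,1.3,37)
out=[]
for i in range(36):
    (A,t),(B,t2)=pose(g[i]),pose(g[i+1]); d=B-A
    xt=np.array([-np.cos(t),-np.sin(t)]); zt=np.array([np.sin(t),-np.cos(t)])
    out.append([d@xt/500,d@zt/500,np.degrees(t2-t)/30])
print(np.round(out,4).tolist())
E
```

```text
world d [-1.3 -0.1  0.1] cur units [ 0.0025 -0.0005 -0.0002] after-turn units [ 0.0025 -0.0005 -0.0002] turn units [ 0.0059  0.0023 -0.0012]
[1.55729704 5.93191505 0.49669493] 20.000005066394806 33.574763372103114
[[-0.0017, -0.0159, 0.0414], [-0.0026, -0.0158, 0.0414], [-0.0035, -0.0156, 0.0414], [-0.0044, -0.0154, 0.0414], [-0.0053, -0.0152, 0.0414], [-0.0062, -0.0149, 0.0414], [-0.007, -0.0145, 0.0414], [-0.0079, -0.0141, 0.0414], [-0.0087, -0.0137, 0.0414], [-0.0094, -0.0132, 0.0414], [-0.0102, -0.0127, 0.0414], [-0.0109, -0.0121, 0.0414], [-0.0116, -0.0115, 0.0414], [-0.0122, -0.0108, 0.0414], [-0.0128, -0.0101, 0.0414], [-0.0134, -0.0094, 0.0414], [-0.0139, -0.0086, 0.0414], [-0.0144, -0.0079, 0.0414], [-0.0148, -0.007, 0.0414], [-0.0152, -0.0062, 0.0414], [-0.0155, -0.0054, 0.0414], [-0.0158, -0.0045, 0.0414], [-0.0161, -0.0036, 0.0414], [-0.0162, -0.0027, 0.0414], [-0.0164, -0.0018, 0.0414], [-0.0165, -0.0009, 0.0414], [-0.0165, 0.0001, 0.0414], [-0.0164, 0.001, 0.0414], [-0.0164, 0.0019, 0.0414], [-0.0162, 0.0028, 0.0414], [-0.016, 0.0037, 0.0414], [-0.0158, 0.0046, 0.0414], [-0.0155, 0.0055, 0.0414], [-0.0152, 0.0063, 0.0414], [-0.0148, 0.0071, 0.0414], [-0.0143, 0.008, 0.0414]]
```

Emit:
send_rows --motion '[{"tx": -0.0017, "ty": 0, "tz": -0.0159, "rx": 0, "ry": -0.0414, "rz": 0, "gripper": 1}, {"tx": -0.0026, "ty": 0, "tz": -0.0158, "rx": 0, "ry": -0.0414, "rz": 0, "gripper": 1}, {"tx": -0.0035, "ty": 0, "tz": -0.0156, "rx": 0, "ry": -0.0414, "rz": 0, "gripper": 1}, {"tx": -0.0044, "ty": 0, "tz": -0.0154, "rx": 0, "ry": -0.0414, "rz": 0, "gripper": 1}, {"tx": -0.0053, "ty": 0, "tz": -0.0152, "rx": 0, "ry": -0.0414, "rz": 0, "gripper": 1}, {"tx": -0.0062, "ty": 0, "tz": -0.0149, "rx": 0, "ry": -0.0414, "rz": 0, "gripper": 1}, {"tx": -0.007, "ty": 0, "tz": -0.0145, "rx": 0, "ry": -0.0414, "rz": 0, "gripper": 1}, {"tx": -0.0079, "ty": 0, "tz": -0.0141, "rx": 0, "ry": -0.0414, "rz": 0, "gripper": 1}]'

```text
time_s: 8.62
ee_pos: [520.4, 47.5, 178.1]
ee_rot: [179.8, 9.8, 171.2]
force: [-0.3, 7.4, -3.3]
gripper_width: 33.2
gripper_force: 20.0
```

```bash
cat > chk.py <<'E'
from h import *
import sys
n=int(sys.argv[1]); g=1.3*n/36; t=.6*g; L=np.hypot(220,12); a0=np.arctan2(12,220)
s=env.state(); c,k=np.cos(p[2]),np.sin(p[2])
to([100-L*np.cos(g+a0)+13*np.sin(t),45,118+L*np.sin(g+a0)-13*np.cos(t)],np.degrees(t))
w=s["ee_pos"]-[*p[:2],0]; q=np.array([c*w[0]+k*w[1],-k*w[0]+c*w[1],w[2]])
f=s["force"]; print("fixture tcp",q.round(1),"force fixture",np.round([c*f[0]+k*f[1],-k*f[0]+c*f[1],f[2]],1),s["gripper_width"],s["gripper_force"],"q",s["qpos"].round(1),s["time_s"])
E
python3 chk.py 8
```

```text
world d [ 0.5 -0.3  1.3] cur units [-0.0016 -0.0005 -0.0024] after-turn units [-0.0016 -0.0005 -0.0024] turn units [ 0.0057 -0.0052 -0.0021]
fixture tcp [-105.8   45.2  178.1] force fixture [-1.4  7.3 -3.3] 33.22876460360439 19.999358654022217 q [  5.4  10.5 106.7  -2.8  53.3 -74.4] 8.625
```

Emit:
send_rows --motion '[{"tx": -0.0087, "ty": 0.0005, "tz": -0.0137, "rx": 0, "ry": -0.0414, "rz": 0, "gripper": 1}, {"tx": -0.0094, "ty": 0.0005, "tz": -0.0132, "rx": 0, "ry": -0.0414, "rz": 0, "gripper": 1}, {"tx": -0.0102, "ty": 0.0005, "tz": -0.0127, "rx": 0, "ry": -0.0414, "rz": 0, "gripper": 1}, {"tx": -0.0109, "ty": 0, "tz": -0.0121, "rx": 0, "ry": -0.0414, "rz": 0, "gripper": 1}, {"tx": -0.0116, "ty": 0, "tz": -0.0115, "rx": 0, "ry": -0.0414, "rz": 0, "gripper": 1}, {"tx": -0.0122, "ty": 0, "tz": -0.0108, "rx": 0, "ry": -0.0414, "rz": 0, "gripper": 1}, {"tx": -0.0128, "ty": 0, "tz": -0.0101, "rx": 0, "ry": -0.0414, "rz": 0, "gripper": 1}, {"tx": -0.0134, "ty": 0, "tz": -0.0094, "rx": 0, "ry": -0.0414, "rz": 0, "gripper": 1}, {"tx": -0.0139, "ty": 0, "tz": -0.0086, "rx": 0, "ry": -0.0414, "rz": 0, "gripper": 1}, {"tx": -0.0144, "ty": 0, "tz": -0.0079, "rx": 0, "ry": -0.0414, "rz": 0, "gripper": 1}]'

```text
time_s: 9.88
ee_pos: [557.2, 41.8, 242.3]
ee_rot: [179.9, 21.4, 171.2]
force: [-7.3, 7.6, 0.6]
gripper_width: 33.4
gripper_force: 20.0
```

```bash
python3 chk.py 18
```

```text
world d [ 5.5 -1.   6.4] cur units [-0.0151 -0.0004 -0.0078] after-turn units [-0.0152 -0.0004 -0.0076] turn units [ 0.0012 -0.0321 -0.0029]
fixture tcp [-68.5  45.2 242.3] force fixture [-8.3  6.4  0.6] 33.36503168926413 19.99985307455063 q [  6.4   5.9 105.3  -7.2  48.3 -71. ] 9.875
```

Emit:
send_rows --motion '[{"tx": -0.0074, "ty": 0, "tz": -0.0035, "rx": 0, "ry": -0.0207, "rz": 0, "gripper": 1}, {"tx": -0.0074, "ty": 0, "tz": -0.0035, "rx": 0, "ry": -0.0207, "rz": 0, "gripper": 1}, {"tx": -0.0076, "ty": 0, "tz": -0.0031, "rx": 0, "ry": -0.0207, "rz": 0, "gripper": 1}, {"tx": -0.0076, "ty": 0, "tz": -0.0031, "rx": 0, "ry": -0.0207, "rz": 0, "gripper": 1}]'

```text
time_s: 10.38
ee_pos: [572.3, 39.5, 258.8]
ee_rot: [179.9, 24.6, 171.2]
force: [-4.7, 7.0, -0.4]
gripper_width: 33.8
gripper_force: 20.0
```

```bash
python3 chk.py 20
```

```text
world d [ 1.6 -0.5  1.8] cur units [-0.0045 -0.0004 -0.002 ] after-turn units [-0.0045 -0.0005 -0.0019] turn units [ 0.0026 -0.0092 -0.0018]
fixture tcp [-53.3  45.2 258.8] force fixture [-5.7  6.2 -0.4] 33.77121051142719 20.00007838010788 q [  6.4   5.3 104.6  -8.5  46.6 -70.3] 10.375
```

Emit:
send_rows --motion '[{"tx": -0.0155, "ty": 0, "tz": -0.0054, "rx": 0, "ry": -0.0414, "rz": 0, "gripper": 1}, {"tx": -0.0158, "ty": 0, "tz": -0.0045, "rx": 0, "ry": -0.0414, "rz": 0, "gripper": 1}, {"tx": -0.0161, "ty": 0, "tz": -0.0036, "rx": 0, "ry": -0.0414, "rz": 0, "gripper": 1}, {"tx": -0.0162, "ty": 0, "tz": -0.0027, "rx": 0, "ry": -0.0414, "rz": 0, "gripper": 1}, {"tx": -0.0164, "ty": 0, "tz": -0.0018, "rx": 0, "ry": -0.0414, "rz": 0, "gripper": 1}, {"tx": -0.0165, "ty": 0, "tz": -0.0009, "rx": 0, "ry": -0.0414, "rz": 0, "gripper": 1}, {"tx": -0.0165, "ty": 0, "tz": 0.0001, "rx": 0, "ry": -0.0414, "rz": 0, "gripper": 1}, {"tx": -0.0164, "ty": 0, "tz": 0.001, "rx": 0, "ry": -0.0414, "rz": 0, "gripper": 1}, {"tx": 0, "ty": 0, "tz": 0, "rx": 0, "ry": 0, "rz": 0, "gripper": 1}]'

```text
time_s: 11.5
ee_pos: [626.0, 31.4, 300.3]
ee_rot: [179.9, 34.8, 171.2]
force: [-3.0, 4.6, 1.5]
gripper_width: 33.1
gripper_force: 20.0
```

```bash
python3 chk.py 28
```

```text
world d [-0.3 -0.3 -0.2] cur units [ 0.0006 -0.0007  0.0001] after-turn units [ 0.0006 -0.0007  0.0001] turn units [ 0.0035  0.0019 -0.0015]
fixture tcp [  1.   45.4 300.3] force fixture [-3.7  4.1  1.5] 33.146149893480455 20.000493228435516 q [  6.3   5.  103.1 -13.5  38.7 -66.9] 11.5
```

Emit:
send_rows --motion '[{"tx": -0.0164, "ty": 0, "tz": 0.0019, "rx": 0, "ry": -0.0414, "rz": 0, "gripper": 1}, {"tx": -0.0162, "ty": 0, "tz": 0.0028, "rx": 0, "ry": -0.0414, "rz": 0, "gripper": 1}, {"tx": -0.016, "ty": 0, "tz": 0.0037, "rx": 0, "ry": -0.0414, "rz": 0, "gripper": 1}, {"tx": -0.0158, "ty": 0, "tz": 0.0046, "rx": 0, "ry": -0.0414, "rz": 0, "gripper": 1}, {"tx": -0.0155, "ty": 0, "tz": 0.0055, "rx": 0, "ry": -0.0414, "rz": 0, "gripper": 1}, {"tx": -0.0152, "ty": 0, "tz": 0.0063, "rx": 0, "ry": -0.0414, "rz": 0, "gripper": 1}, {"tx": -0.0148, "ty": 0, "tz": 0.0071, "rx": 0, "ry": -0.0414, "rz": 0, "gripper": 1}, {"tx": -0.0143, "ty": 0, "tz": 0.008, "rx": 0, "ry": -0.0414, "rz": 0, "gripper": 1}, {"tx": 0, "ty": 0, "tz": 0, "rx": 0, "ry": 0, "rz": 0, "gripper": 1}, {"tx": 0, "ty": 0, "tz": 0, "rx": 0, "ry": 0, "rz": 0, "gripper": 1}, {"tx": 0, "ty": 0, "tz": 0, "rx": 0, "ry": 0, "rz": 0, "gripper": 1}, {"tx": 0, "ty": 0, "tz": 0, "rx": 0, "ry": 0, "rz": 0, "gripper": 1}]'

```text
time_s: 13.0
ee_pos: [687.5, 22.0, 325.6]
ee_rot: [179.9, 45.0, 171.2]
force: [-1.9, 5.2, 5.4]
gripper_width: 33.3
gripper_force: 20.0
```

```bash
python3 chk.py 36; python3 -c "
from h import *
d=grab('side'); save(d,'side4.png',(200,60,370,230),3.5)
print(env.state()['qvel'].round(2))"
```

```text
world d [-1.4 -0.2 -1.6] cur units [ 0.0042 -0.0008  0.0004] after-turn units [ 0.0042 -0.0008  0.0004] turn units [ 0.0041  0.0089 -0.0008]
fixture tcp [ 63.2  45.4 325.6] force fixture [-2.6  4.9  5.4] 33.253238328730774 20.0006166100502 q [  5.8   7.  102.7 -21.9  27.9 -60.1] 13.0
[-0.08  0.03 -0.11 -0.03  0.17 -0.02]
```

View pics/side4.png

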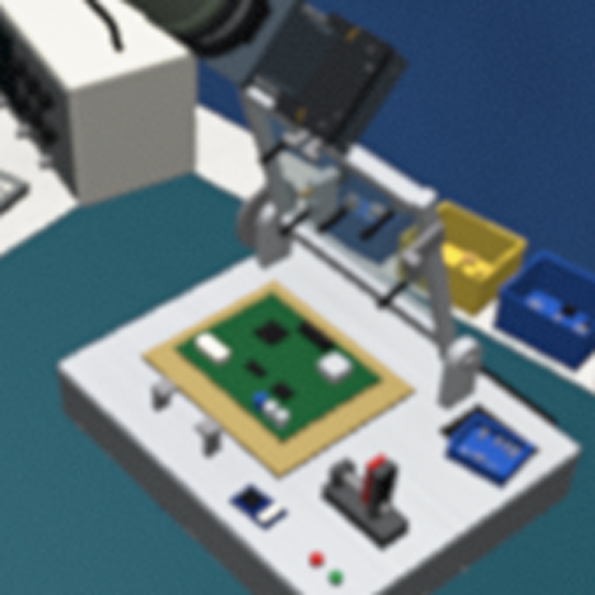

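The gate stands wide open in the gripper, with its side arm running from (460,360) up to (425,205). The bolt is still drawn (380,480), and the module and tray haven't moved. The tool has settled at about 1.3 rad with the buttons squeezed, so I'm handing it in.

```bash
python3 -c "
from workcell import env
print(env.job_done())"
```

```text
the job is handed in; nothing more can be done
None
```

The job is handed in: the bolt is drawn and the gate is held still, wide open at about 1.3 rad by its squeezed buttons, though the hand-in returned no verdict.

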